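Seat the hoist battery in its charging dock and lock it

ROBOT

A 7-joint arm with a two-finger parallel gripper is mounted at the origin on the work surface. World frame = base frame: x ahead of the robot, y to its left, z up, the work surface at z = 0. Lengths are in m, angles in rad, forces in N, time in s.
With the tool pointing down it reaches from about 0.4 to 0.85 m from the base axis. Payload 4.5 kg.
Tool frame: the origin (TCP) lies at the very end of the fingers, on their centre line; the grasp point (between the pads) lies 19 mm behind it; z points along the fingers, x is the direction in which the jaws open and shut, and the axes are right-handed (so a half turn about z gives the same grasp; the last joint's range is limited). The gripper opens to 88 mm and grips with 3 to 60 N. Pads are 18 mm wide; open, the fingers measure 123 mm over their backs; the gripper's body (75 mm by 187 mm) begins 45 mm behind the grasp point.
Start: joints at [1.242, 0.689, -0.195, 1.565, 0.157, 0.902, -0.215], TCP at [0.222, -0.584, 0.239] pointing down, gripper open.
Joint ranges: [-3.01, 3.01], [-0.46, 2.08], [-1.47, 1.51], [0.13, 2.56], [-1, 4.14], [0.04, 2.09], [-2.66, 2.66]. Speed limits (rad/s): [2.57, 2.57, 3.14, 3.14, 3.14, 3.14, 3.14].

INTERFACE

Orientations are given as a unit quaternion [x, y, z, w].
In Python, from plant import * gives the robot as it stands.
- The arm moves only by the tool apply_moves, never from a script. Its argument "series" is a list of rows, each an object of numbers: "x", "y", "z": the shift along the tool's x, y, z in units of 80 cm (1.0 is 80 cm); "wx", "wy", "wz": the turn, a rotation vector about the tool's x, y, z in units of pi rad (1.0 is pi rad); "fingers": the opening, from -1 (shut) to 1 (fully open), so that 0 is half open. In form: [{"x": .., "y": .., "z": .., "wx": .., "wy": .., "wz": .., "fingers": ..}, ...]. A call has 1 to 8 rows; each row shifts and turns the pose as measured when the row begins, along the tool's axes as they then stand; what a row does not reach is not made up. A row lasts 1/8 s, in which the tool goes at most 62.5 mm and 10.7 degrees, less where a joint would pass 70% of its speed; a pose out of reach is approached as far as the arm can. A call with a number of a shift or a turn outside -1 to 1 is refused whole. A call with a gripper value outside its range is refused whole. The fingers move at their own pace and stop on an object; "force" is the grip in N (left out, the last holds). Time passes only in rows, so rows that do not move let the fingers close. It gives the time, the measured TCP pose, the force and the opening at its end, in the units of the state.
- get_state(): the state, without advancing time (a new reading comes with each control period).
- snapshot(name): name is "scene" or "top"; returns (picture, depth): 480x640x3 uint8, red, green, blue; 480x640 float32, m along the optical axis (not along the pixel's ray), 0 where there is no reading.
- camera_model(name): a dict with "camera_matrix" (3x3 intrinsics, pixels), "world_from_camera" (4x4, takes a point from camera to world coordinates). Camera axes: x right, y up, looking along -z (the intrinsics and any distortion apply to the point x, -y, -z); pixel columns grow to the right and rows downward; lengths in m; the calibration is good to about 2 mm. A picture is of the moment at which its call begins. camera_model takes no time and is no camera call.
- finish_job(): hands the job in, once; it reports no verdict.
The state is a dict: "clock": time; "q": joint angles; "qd": joint speeds; "joint_torque": joint torques, N m; "tool_pos": TCP position; "eef_rot": TCP orientation; "contact_force": force on the tool from outside, world axes, zero at the start; "moment": the same for the moment, N m; "opening": opening from 0.0 (shut) to 1.0 (fully open).
Only numpy, scipy, OpenCV 4.12 (cv2) and the standard library are available. Lean on these libraries where they do the work, as an engineer would, in place of code of your own. Each camera call takes 0.05 s, during which the arm holds its last target. There are 200 camera calls.

TASK

One of the two bays of the charging dock holds a battery pack that has not been pushed in. With the fingertips, without pinching or lifting it, push the battery along its bay until it is fully home against the far wall of the dock; then push over the lever beside that same bay so that it snaps past its centre and lies locked across the front of the battery. Leave the other bay's lever open and the things around the dock where they are, and finish clear of everything.

Things in the scene. Friction and masses are not known exactly. Their poses are not given: they have to be found in the camera images.
- dock: Grey charging dock, fixed (all sizes in mm); base plate 235 (x) x 290 (y) x 12 thick, ending at x = -145 on the open side. Origin on the bench under it; x points to the far wall (the way batteries are pushed in), y left, z up. Two bays along x, centred at y = +62 (left) and -62 (right), 82 wide; floor 12 above the bench, guides up to 38 from x = -50 to 70. Far wall: 80 tall, face at x = 70.
- battery_center (a point): Centre of the loose battery, a grey box with a black top, 130 (dock x) x 70 (y) x 75 tall, 0.35 to 0.7 kg, its top 87 above the bench. It stands in one bay (left if its y in the dock frame is positive), 35 to 60 short of home; slides at 2 to 9 N. Home: centre at x = 5, near face at x = -60 in the dock frame. The other bay has only a flat fixed blanking plate, 8 thick.
- lever_left (a joint): Left bay lever, rad. Axis along dock x at x = -71, y = +116, 30 above the bench. 0 = open (leans outward, 0.55 off vertical), 0.55 = upright (centre), 1.8 = locked (lies inward across the front of the bay). A spring drives it away from centre both ways, so it rests only at 0 or 1.8; about 4 N sideways half-way up tips it. A battery not home is in its way.
- lever_right (a joint): Lock lever of the right bay, its mirror image: axis at x = -71, y = -116, 30 above the bench; 0 = open (leans outward, to -y), 0.55 = upright, 1.8 = locked across the right bay.
- lever_left_tip (a point): Centre of the rounded end of the left lever: a straight steel rod 12 thick with a black sleeve 15 thick on its outer 40, 100 long from its axis to this point. Open, this point is at y = +168 in the dock's frame, 115 above the bench. Locked, the rod passes 3 to 5 in front of the home battery.
- lever_right_tip (a point): The same point of the right lever (open: y = -168 in the dock's frame, 115 above the bench).
- bottle: Brown medicine bottle with a white cap, 52 diameter, 105 tall, standing loose beside the dock; to be left alone. Origin at the centre of its underside.
- carton: Small cardboard carton 60 x 60 x 85 tall, standing loose beside the dock; to be left alone. Origin at the centre of its underside.
- jar: White jar, 60 diameter, 70 tall, standing loose near the dock; to be left alone. Origin at the centre of its underside.
Things that resemble listed ones, but are neither listed nor needed, are in the scene too. Leave any blue or pink look-alike of the part that bears battery_center alone.

How it is judged:
On the way, in this order (a step that is already met when the one before it is completed fails the run):
1. the battery is fully home in its bay, its lever not yet over (x of battery_center in the frame of dock between 0.002 and 0.01 m and ((y of battery_center in the frame of dock above 0 m and value of joint lever_left below 1.2 rad) or (y of battery_center in the frame of dock below 0 m and value of joint lever_right below 1.2 rad))), for 0.1 s.
2. the lever of the battery's bay has snapped over to locked (((y of battery_center in the frame of dock above 0 m and value of joint lever_left above 1.7 rad) or (y of battery_center in the frame of dock below 0 m and value of joint lever_right above 1.7 rad))), for 0.2 s.
At the end, for the whole second after the job is handed in: The battery stands on the floor of its own bay within 3 mm of the far wall and at rest, the lever of that bay is locked (beyond 1.7 of 1.8 rad), the other lever is still open (below 0.2 rad), and the bottle, carton and jar are within 30 mm of where they stood (x of battery_center in the frame of dock between 0.002 and 0.01 m and z of battery_center in the frame of dock between 0.044 and 0.056 m and ((y of battery_center in the frame of dock above 0 m and (value of joint lever_left above 1.7 rad and value of joint lever_right below 0.2 rad)) or (y of battery_center in the frame of dock below 0 m and (value of joint lever_right above 1.7 rad and value of joint lever_left below 0.2 rad))) and linear speed of battery below 0.02 m/s and distance of each of bottle, carton, jar from where it was at the start of the episode below 0.03 m); the robot touches nothing.
It fails at once if the battery is lifted (more than 12 mm) or tipped (z of battery_center in the frame of dock above 0.0615 m or angle between battery_center's own z axis and vertical above 0.2 rad).
It fails at once if the lever of the bay without the battery is pushed more than 0.4 rad ((y of battery_center in the frame of dock above 0 m and value of joint lever_right above 0.4 rad) or (y of battery_center in the frame of dock below 0 m and value of joint lever_left above 0.4 rad)).
It fails at once if the bottle, carton or jar is moved more than 30 mm (distance of any of bottle, carton, jar from where it was at the start of the episode above 0.03 m).
It also fails if it takes over 48 s, if anything falls off the work surface, if the arm or the gripper's body presses on something with over 40 N, if the wrist force passes 120 N, or if a joint passes its speed limit or range.

## Working session

There is one attempt and no reset: what is moved stays moved. The work goes in short steps, Python scripts to look and compute and a tool call to move; the robot and the scene stay as the last step left them, time stands still between calls to the robot, and variables do not carry over. Pictures are saved under pics/ and viewed, about 8 in all and at most 12, crops included, and the job is handed in when it is done.

Besides the shell and the picture viewer there is one more tool, called after ">>>" as name([rows], argument=value, ...), one row to a line, values as JSON. apply_moves: Moves the arm, as the interface text tells. Its arguments: {"type":"object","properties":{"series":{"type":"array","items":{"type":"object","properties":{"x":{"type":"number"},"y":{"type":"number"},"z":{"type":"number"},"wx":{"type":"number"},"wy":{"type":"number"},"wz":{"type":"number"},"fingers":{"type":"number"}}}},"force":{"type":"number"}},"required":["series"]}

```bash
mkdir -p pics; cat > h.py <<'E'
from plant import *
import numpy as np, cv2
def cloud(name):
    p,d=snapshot(name); m=camera_model(name); K=np.array(m["camera_matrix"]); T=np.array(m["world_from_camera"])
    v,u=np.mgrid[:480,:640]
    c=np.stack([(u-K[0,2])/K[0,0]*d,-(v-K[1,2])/K[1,1]*d,-d],-1)
    w=c@T[:3,:3].T+T[:3,3]; w[d==0]=np.nan
    return p,d,w
E
python3 - <<'E'
from h import *
for n in ("scene","top"):
    p,d,w=cloud(n); cv2.imwrite(f"pics/{n}0.png",p[:,:,::-1]); np.savez(f"{n}0.npz",p=p,d=d,w=w)
    m=camera_model(n);print(m)
print(get_state())
E
```

```text
{'camera_matrix': array([[561.25319673,   0.        , 320.68718933],
       [  0.        , 561.25319673, 236.98580013],
       [  0.        ,   0.        ,   1.        ]]), 'world_from_camera': array([[-0.37925206, -0.50242412,  0.77700571,  1.41967522],
       [ 0.92507914, -0.18781159,  0.33008392,  0.40653623],
       [-0.01991144,  0.84397678,  0.53601001,  0.69406608],
       [ 0.        ,  0.        ,  0.        ,  1.        ]])}
{'camera_matrix': array([[492.80993691,   0.        , 318.45003768],
       [  0.        , 492.80993691, 239.24731468],
       [  0.        ,   0.        ,   1.        ]]), 'world_from_camera': array([[-0.04210874,  0.97890808, -0.19991457,  0.34006084],
       [-0.99911197, -0.04096541,  0.00985407,  0.04825617],
       [ 0.00145664,  0.20015198,  0.97976378,  1.2697977 ],
       [ 0.        ,  0.        ,  0.        ,  1.        ]])}
{'clock': 0.1, 'q': array([ 1.24177676,  0.68990442, -0.19452875,  1.56619223,  0.15731674,
        0.90249704, -0.21507054]), 'qd': array([ 0.0012575 , -0.00132831,  0.00063036, -0.00344482,  0.00113357,
       -0.00079646, -0.00029511]), 'joint_torque': array([-2.63102353e-03, -5.28495347e+01, -1.27125174e+00, -1.53837222e+01,
       -5.25355933e-02,  2.00246133e-03,  5.37522521e-05]), 'tool_pos': array([ 0.22158818, -0.58381969,  0.23800051]), 'eef_rot': array([ 8.23109994e-01, -5.67881406e-01, -6.94595325e-04, -4.05098475e-04]), 'contact_force': array([-0.16739884,  0.02433855, -0.63483588]), 'moment': array([-0.02034119,  0.01312922, -0.0554039 ]), 'opening': 1.0030750130157025}
```

View pics/scene0.png

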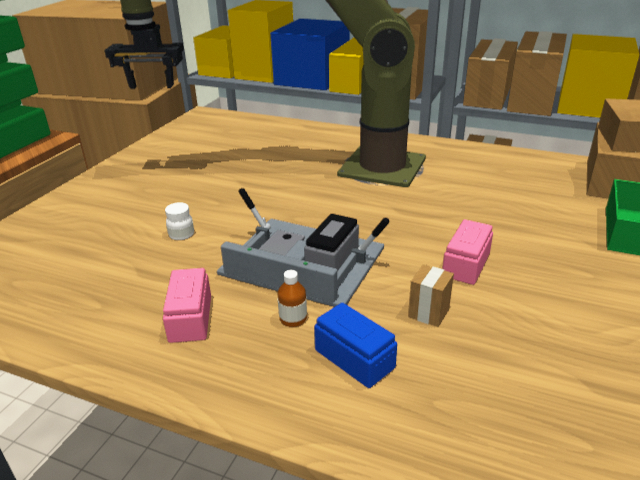

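View pics/top0.png

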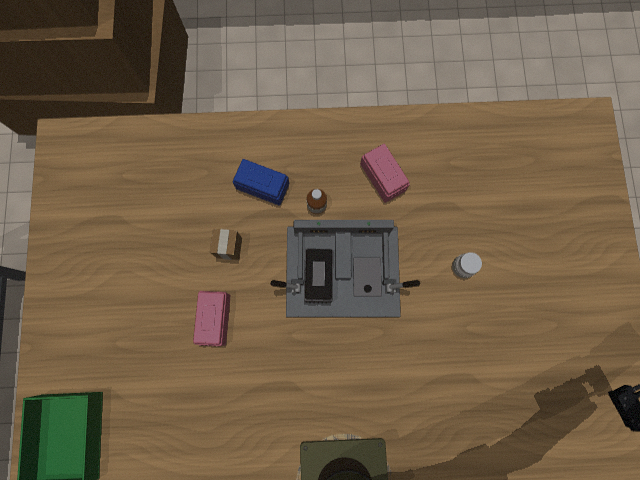

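Scene and top views: the dock is around top pixels (343,270), with its far wall at the top (+x). The battery, black top at (319,275), is in the left bay. Both levers are open, with sleeves at about (279,284) and (411,284). The bottle (317,200) stands beyond the wall, the carton is at (227,244) and the jar at (468,265).

```bash
python3 - <<'E'
from h import *
f=np.load("top0.npz"); p,w=f["p"],f["w"]; v,u=np.mgrid[:480,:640]
z=w[...,2]
def rect(m,lab):
    P=w[m][:,:2]; r=cv2.minAreaRect((P*1000).astype(np.float32)); print(lab,m.sum(),np.round(r[0],1),np.round(r[1],1),round(r[2],2),"z",np.round(np.median(w[m][:,2]),4)); return P
box=(u>265)&(u<425)&(v>212)&(v<325)
rect(box&(u>300)&(u<336)&(v>240)&(v<305)&(abs(z-.087)<.006),"battop")
hsv=cv2.cvtColor(p,cv2.COLOR_RGB2HSV)
plate=box&(u>283)&(u<404)&(hsv[...,1]<70)&(abs(z-.012)<.006)
P=rect(plate,"plate")
wall=box&(abs(z-.08)<.006)&(v<240)
P=rect(wall,"wall"); 
c=np.polyfit(P[:,1],P[:,0],1); print("wall slope x(y)",c)
for n,s in (("L",(u<290)&(u>268)&(v>276)&(v<292)),("R",(u>400)&(u<424)&(v>276)&(v<292))):
    m=s&(z>.085); Q=w[m]; i=np.argsort(-Q[:,2])[:8]; print(n,m.sum(),np.round(Q[i].mean(0),3),np.round(Q[:,1].min(),3),np.round(Q[:,1].max(),3))
for n,a in (("bottle",(300,335,185,215)),("carton",(205,245,225,262)),("jar",(450,485,250,282))):
    m=(u>a[0])&(u<a[1])&(v>a[2])&(v<a[3])&(z>.06); print(n,np.round(np.median(w[m],0),3),np.round(w[m].max(0),3))
E
```

```text
battop 1287 [497.   40.9] [ 62.9 122.4] 87.28 z 0.0879
plate 5328 [511.8 -22.6] [289.3 231.6] 87.52 z 0.0129
wall 872 [619.1 -27.5] [246.   22.1] 87.46 z 0.0803
wall slope x(y) [0.04166262 0.61993467]
L 92 [0.476 0.146 0.125] 0.119 0.154
R 102 [ 0.46  -0.188  0.125] -0.195 -0.162
bottle [0.686 0.038 0.077] [0.716 0.061 0.11 ]
carton [0.584 0.268 0.086] [0.618 0.303 0.094]
jar [ 0.509 -0.334  0.071] [ 0.535 -0.308  0.081]
```

Dock measured at origin (0.539, -0.024), yaw -2.45°. The checks agree: plate 289x232, wall z 0.080, left tip where predicted. The battery is at dock x = -0.045, y = +0.063, so it is in the left bay and 50 mm short of home.

```bash
cat >> h.py <<'E'
from scipy.spatial.transform import Rotation as Ro
O=np.array([.5393,-.0238]); A=np.radians(-2.45); D=np.array([[np.cos(A),-np.sin(A)],[np.sin(A),np.cos(A)]])
def st():
    s=get_state(); R=Ro.from_quat(s["eef_rot"]).as_matrix()
    print("t",round(s["clock"],2),"dock",np.round(D.T@(s["tool_pos"][:2]-O),4),"z",round(s["tool_pos"][2],4),"yaw",np.round(np.degrees(np.arctan2(R[1,0],R[0,0])),2),"tilt",np.round(R[:2,2],3),"F",np.round(s["contact_force"],1),"open",round(s["opening"],2)); return s
def rows(*wps,yaw=A):   # wps: (dock x, dock y, z); suggests rows
    s=st(); p=s["tool_pos"]; R=Ro.from_quat(s["eef_rot"]).as_matrix(); print("base dist",[round(float(np.hypot(*(O+D@np.array(w[:2])))),3) for w in wps])
    for w in wps:
        g=np.r_[O+D@np.array(w[:2]),w[2]]
        while np.linalg.norm(g-p)>1e-3:
            d=g-p; L=np.linalg.norm(d); n=np.ceil(L/.06); d=d/n
            G=np.array([[np.cos(yaw),np.sin(yaw),0],[np.sin(yaw),-np.cos(yaw),0],[0,0,-1]])
            r=Ro.from_matrix(R.T@G).as_rotvec(); a=np.linalg.norm(r); r=r*min(1,np.radians(10.2)/max(a,1e-9))
            print("xyz",np.round(R.T@d/.8,4),"w",np.round(r/np.pi,4)); p=p+d; R=R@Ro.from_rotvec(r).as_matrix()
        print("--")
E
python3 -c "
from h import *
rows((-.12,-.25,.2),(-.142,.062,.2),(-.142,.062,.04))"
```

```text
t 0.1 dock [-0.2935 -0.5731] z 0.238 yaw -69.21 tilt [-0.001  0.001] F [-0.2  0.  -0.6] open 1.0
base dist [0.489, 0.403, 0.403]
xyz [-0.0408 -0.0512  0.0068] w [-0.      0.0001 -0.0567]
xyz [-0.0311 -0.0576  0.0068] w [-0.      0.0001 -0.0567]
xyz [-0.0204 -0.0622  0.0068] w [-0.      0.0001 -0.0567]
xyz [-0.009  -0.0649  0.0068] w [-0.      0.0001 -0.0567]
xyz [ 0.0026 -0.0654  0.0068] w [-0.      0.0001 -0.0567]
xyz [ 0.0142 -0.0639  0.0068] w [-0.      0.0001 -0.0567]
xyz [ 0.0252 -0.0604  0.0068] w [-0.      0.     -0.0309]
--
xyz [-0.0046 -0.065   0.    ] w [-0.  0. -0.]
xyz [-0.0046 -0.065   0.    ] w [ 0.  0. -0.]
xyz [-0.0046 -0.065   0.    ] w [ 0.  0. -0.]
xyz [-0.0046 -0.065   0.    ] w [ 0.  0. -0.]
xyz [-0.0046 -0.065   0.    ] w [ 0.  0. -0.]
xyz [-0.0046 -0.065   0.    ] w [ 0.  0. -0.]
--
xyz [ 0.     -0.      0.0667] w [ 0.  0. -0.]
xyz [ 0.     -0.      0.0667] w [ 0.  0. -0.]
xyz [ 0.     -0.      0.0667] w [ 0.  0. -0.]
--
```

>>> apply_moves([
  {"x": -0.041, "y": -0.051, "z": 0.007, "wz": -0.057, "fingers": -1},
  {"x": -0.031, "y": -0.058, "z": 0.007, "wz": -0.057, "fingers": -1},
  {"x": -0.02, "y": -0.062, "z": 0.007, "wz": -0.057, "fingers": -1},
  {"x": -0.009, "y": -0.065, "z": 0.007, "wz": -0.057, "fingers": -1},
  {"x": 0.003, "y": -0.065, "z": 0.007, "wz": -0.057, "fingers": -1},
  {"x": 0.014, "y": -0.064, "z": 0.007, "wz": -0.057, "fingers": -1},
  {"x": 0.025, "y": -0.06, "z": 0.007, "wz": -0.031, "fingers": -1},
])

```text
schema error: expected keys x, y, z, wx, wy, wz, fingers
```

```bash
python3 -c "
from h import *
rows((-.142,.062,.2))"
```

```text
t 0.1 dock [-0.2935 -0.5731] z 0.238 yaw -69.21 tilt [-0.001  0.001] F [-0.2  0.  -0.6] open 1.0
base dist [0.403]
xyz [-0.0595 -0.0443  0.0044] w [-0.      0.0001 -0.0567]
xyz [-0.0507 -0.0541  0.0044] w [-0.      0.0001 -0.0567]
xyz [-0.0403 -0.0623  0.0044] w [-0.      0.0001 -0.0567]
xyz [-0.0287 -0.0684  0.0044] w [-0.      0.0001 -0.0567]
xyz [-0.0161 -0.0724  0.0043] w [-0.      0.0001 -0.0567]
xyz [-0.003  -0.0741  0.0043] w [-0.      0.0001 -0.0567]
xyz [ 0.0101 -0.0735  0.0043] w [-0.      0.     -0.0309]
xyz [ 0.0172 -0.0722  0.0043] w [-0.  0. -0.]
xyz [ 0.0172 -0.0722  0.0043] w [ 0.  0. -0.]
xyz [ 0.0172 -0.0722  0.0043] w [ 0.  0. -0.]
xyz [ 0.0172 -0.0722  0.0043] w [ 0.  0. -0.]
--
```

All seven keys are required.

>>> apply_moves([
  {"x": -0.041, "y": -0.051, "z": 0.007, "wx": 0, "wy": 0, "wz": -0.057, "fingers": -1},
  {"x": -0.031, "y": -0.058, "z": 0.007, "wx": 0, "wy": 0, "wz": -0.057, "fingers": -1},
  {"x": -0.02, "y": -0.062, "z": 0.007, "wx": 0, "wy": 0, "wz": -0.057, "fingers": -1},
  {"x": -0.009, "y": -0.065, "z": 0.007, "wx": 0, "wy": 0, "wz": -0.057, "fingers": -1},
  {"x": 0.003, "y": -0.065, "z": 0.007, "wx": 0, "wy": 0, "wz": -0.057, "fingers": -1},
  {"x": 0.014, "y": -0.064, "z": 0.007, "wx": 0, "wy": 0, "wz": -0.057, "fingers": -1},
  {"x": 0.025, "y": -0.06, "z": 0.007, "wx": 0, "wy": 0, "wz": -0.031, "fingers": -1},
])

```text
clock: 0.98
tool_pos: [0.4049, -0.2614, 0.1955]
eef_rot: [1.0, -0.004, -0.001, 0.0]
contact_force: [1.9, 0.0, 0.3]
opening: 0.229
```

```bash
python3 -c "
from h import *
rows((-.142,.062,.2))"
```

```text
t 0.97 dock [-0.1241 -0.2431] z 0.1955 yaw -0.46 tilt [-0.002 -0.   ] F [1.9 0.  0.3] open 0.23
base dist [0.403]
xyz [-0.0015 -0.0637 -0.001 ] w [0.0001 0.0007 0.011 ]
xyz [-0.0037 -0.0636 -0.0009] w [0. 0. 0.]
xyz [-0.0037 -0.0636 -0.0009] w [ 0. -0.  0.]
xyz [-0.0037 -0.0636 -0.0009] w [0. 0. 0.]
xyz [-0.0037 -0.0636 -0.0009] w [0. 0. 0.]
xyz [-0.0037 -0.0636 -0.0009] w [0. 0. 0.]
--
```

>>> apply_moves([
  {"x": -0.0015, "y": -0.064, "z": -0.001, "wx": 0, "wy": 0, "wz": 0.011, "fingers": -1},
  {"x": -0.0037, "y": -0.064, "z": -0.001, "wx": 0, "wy": 0, "wz": 0, "fingers": -1},
  {"x": -0.0037, "y": -0.064, "z": -0.001, "wx": 0, "wy": 0, "wz": 0, "fingers": -1},
  {"x": -0.0037, "y": -0.064, "z": -0.001, "wx": 0, "wy": 0, "wz": 0, "fingers": -1},
  {"x": -0.0037, "y": -0.064, "z": -0.001, "wx": 0, "wy": 0, "wz": 0, "fingers": -1},
  {"x": -0.0037, "y": -0.064, "z": -0.001, "wx": 0, "wy": 0, "wz": 0, "fingers": -1},
  {"x": 0, "y": 0, "z": 0, "wx": 0, "wy": 0, "wz": 0, "fingers": -1},
])

```text
clock: 1.85
tool_pos: [0.4021, 0.0611, 0.1999]
eef_rot: [1.0, -0.017, 0.001, -0.002]
contact_force: [-0.0, 0.5, 0.2]
opening: 0.006
```

```bash
python3 -c "
from h import *
p,d,w=cloud('top');cv2.imwrite('pics/top1.png',cv2.resize(p[200:340,230:450],None,fx=3.5,fy=3.5)[:,:,::-1])
rows((-.142,.062,.2),(-.142,.062,.038))"
```

```text
t 1.9 dock [-0.141   0.0762] z 0.1997 yaw -2.2 tilt [0.    0.003] F [ 0.2 -0.5  0.1] open 0.01
base dist [0.403, 0.403]
xyz [-0.0013  0.0177 -0.0004] w [-0.0009  0.      0.0014]
--
xyz [0.     0.     0.0675] w [-0.  0.  0.]
xyz [0.     0.     0.0675] w [0. 0. 0.]
xyz [0.     0.     0.0675] w [ 0. -0.  0.]
--
```

View pics/top1.png

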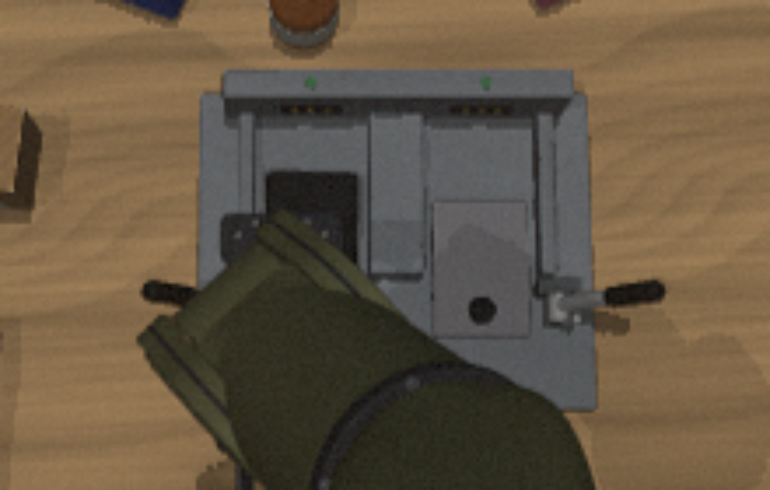

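The crop shows the gripper over the near end of the battery (crop px 300,230). Both levers are still open and nothing is disturbed. Next: centre on the bay and go down.

>>> apply_moves([
  {"x": -0.0015, "y": 0.018, "z": 0, "wx": 0, "wy": 0, "wz": 0.0014, "fingers": -1},
  {"x": 0, "y": 0, "z": 0.065, "wx": 0, "wy": 0, "wz": 0, "fingers": -1},
  {"x": 0, "y": 0, "z": 0.065, "wx": 0, "wy": 0, "wz": 0, "fingers": -1},
  {"x": 0, "y": 0, "z": 0.065, "wx": 0, "wy": 0, "wz": 0, "fingers": -1},
  {"x": 0, "y": 0, "z": 0, "wx": 0, "wy": 0, "wz": 0, "fingers": -1},
])

```text
clock: 2.52
tool_pos: [0.3867, 0.0277, 0.0803]
eef_rot: [0.999, -0.028, -0.022, 0.01]
contact_force: [-0.3, 0.1, 0.4]
opening: 0.008
```

```bash
python3 -c "
from h import *
p,d,w=cloud('scene');cv2.imwrite('pics/sc1.png',cv2.resize(p[170:320,200:420],None,fx=3.5,fy=3.5)[:,:,::-1])
rows((-.12,.062,.038),(-.078,.062,.038))"
```

```text
t 2.58 dock [-0.1543  0.045 ] z 0.0808 yaw -3.27 tilt [-0.044 -0.018] F [ 0.3 -0.2 -0.4] open 0.01
base dist [0.424, 0.466]
xyz [ 0.0448 -0.0229  0.0511] w [ 0.0066  0.0136 -0.0044]
--
xyz [ 0.0525 -0.     -0.    ] w [-0.  0. -0.]
--
```

View pics/sc1.png

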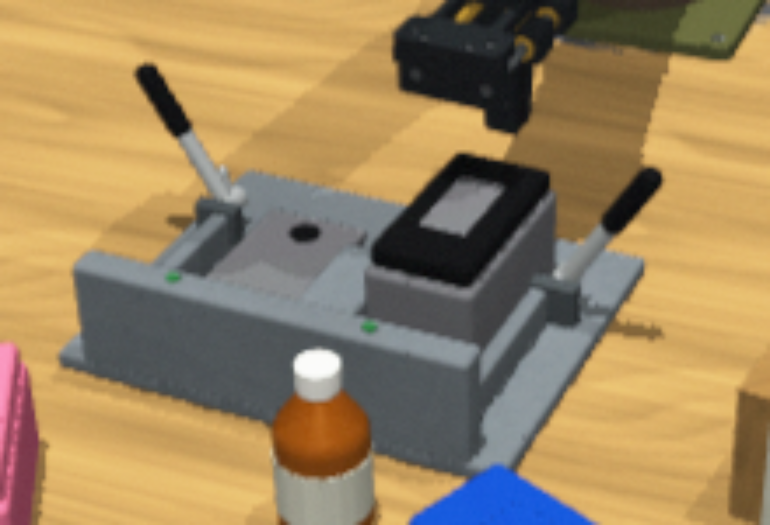

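The view shows the hand hovering in front of the battery, tilted and stopped short at z 0.08, so a reach limit. I'll check which joint is limiting.

```bash
python3 -c "
from h import *
print(np.round(get_state()['q'],3)); print([n for n in dir() if n[0]!='_'])"
```

```text
[-0.121  0.768 -0.125  2.345  0.884  0.124 -1.152]
['A', 'D', 'O', 'Ro', 'Unreachable', 'camera_model', 'cloud', 'cv2', 'finish_job', 'get_state', 'np', 'rows', 'snapshot', 'st']
```

q6 is at its lower end: reach is limited close to the base. I'll rise, turn the jaws along dock y so the TCP sits farther out, and offset to y = 0.054 for lever clearance.

```bash
python3 -c "
from h import *
rows((-.115,.054,.16),(-.115,.054,.6),yaw=A-np.pi/2)"
```

```text
t 2.58 dock [-0.1543  0.045 ] z 0.0808 yaw -3.27 tilt [-0.044 -0.018] F [ 0.3 -0.2 -0.4] open 0.01
base dist [0.428, 0.428]
xyz [ 0.0223 -0.0049 -0.0506] w [0.0018 0.0006 0.0566]
xyz [ 0.0212 -0.0091 -0.0505] w [0.0018 0.0006 0.0566]
--
xyz [-0.0021  0.0016 -0.0687] w [0.0018 0.0006 0.0566]
xyz [-0.0017  0.0015 -0.0687] w [0.0018 0.0006 0.0566]
xyz [-0.0013  0.0014 -0.0687] w [0.0018 0.0006 0.0566]
xyz [-0.0009  0.0012 -0.0687] w [0.0018 0.0006 0.0566]
xyz [-0.0006  0.0009 -0.0687] w [0.0018 0.0006 0.0566]
xyz [-0.0003  0.0006 -0.0687] w [0.0018 0.0006 0.0566]
xyz [-0.0001  0.0003 -0.0687] w [0.0014 0.0005 0.0424]
xyz [ 0.      0.     -0.0688] w [0. 0. 0.]
--
```

>>> apply_moves([
  {"x": 0, "y": 0, "z": -0.06, "wx": 0.006, "wy": 0.013, "wz": 0, "fingers": -1},
  {"x": 0.03, "y": -0.01, "z": -0.05, "wx": 0, "wy": 0, "wz": 0.056, "fingers": -1},
  {"x": 0, "y": 0, "z": 0, "wx": 0, "wy": 0, "wz": 0.056, "fingers": -1},
  {"x": 0, "y": 0, "z": 0, "wx": 0, "wy": 0, "wz": 0.056, "fingers": -1},
  {"x": 0, "y": 0, "z": 0, "wx": 0, "wy": 0, "wz": 0.056, "fingers": -1},
  {"x": 0, "y": 0, "z": 0, "wx": 0, "wy": 0, "wz": 0.056, "fingers": -1},
  {"x": 0, "y": 0, "z": 0, "wx": 0, "wy": 0, "wz": 0.056, "fingers": -1},
])

```text
clock: 3.45
tool_pos: [0.4149, 0.03, 0.1782]
eef_rot: [0.836, -0.549, -0.0, -0.006]
contact_force: [-0.2, -0.5, 0.6]
opening: 0.004
```

```bash
python3 -c "
from h import *
print(np.round(get_state()['q'],3))
rows((-.115,.054,.16),(-.115,.054,.5),yaw=A-np.pi/2)"
```

```text
[-0.023  0.55  -0.232  2.238  0.309  0.373 -1.673]
t 3.45 dock [-0.1266  0.0484] z 0.1782 yaw -66.63 tilt [0.007 0.011] F [-0.2 -0.5  0.6] open 0.0
base dist [0.428, 0.428]
xyz [ 0.0002 -0.0159  0.0229] w [-0.0011  0.0012  0.0566]
--
xyz [-0.0004 -0.0004 -0.0708] w [-0.0011  0.0012  0.0566]
xyz [-0.0001 -0.0001 -0.0708] w [-0.0006  0.0006  0.0302]
xyz [-0.      0.     -0.0708] w [0. 0. 0.]
xyz [ 0.      0.     -0.0708] w [ 0.  0. -0.]
xyz [ 0.      0.     -0.0708] w [ 0.  0. -0.]
xyz [ 0.      0.     -0.0708] w [ 0.  0. -0.]
--
```

>>> apply_moves([
  {"x": 0, "y": -0.005, "z": 0.015, "wx": 0, "wy": 0.001, "wz": 0.056, "fingers": -1},
  {"x": 0.003, "y": 0, "z": 0.02, "wx": -0.001, "wy": 0.001, "wz": 0.056, "fingers": -1},
  {"x": -0.004, "y": 0, "z": 0, "wx": 0, "wy": 0, "wz": 0.03, "fingers": -1},
  {"x": 0, "y": 0, "z": 0, "wx": 0, "wy": 0, "wz": 0, "fingers": -1},
])

```text
clock: 3.95
tool_pos: [0.4213, 0.0296, 0.1544]
eef_rot: [-0.685, 0.729, -0.002, 0.009]
contact_force: [-0.2, 0.3, 0.6]
opening: 0.006
```

```bash
python3 -c "
from h import *
print(np.round(get_state()['q'],3))
rows((-.126,.054,.045),yaw=A-np.pi/2)"
```

```text
[-0.119  0.6   -0.085  2.256  0.153  0.273 -1.97 ]
t 3.95 dock [-0.1201  0.0483] z 0.1544 yaw -93.6 tilt [0.016 0.01 ] F [-0.2  0.3  0.6] open 0.01
base dist [0.417]
xyz [-0.0027  0.0048  0.0683] w [-0.0049  0.0034 -0.0064]
xyz [-0.0036  0.0037  0.0684] w [ 0. -0.  0.]
--
```

>>> apply_moves([
  {"x": -0.003, "y": 0.006, "z": 0.035, "wx": -0.005, "wy": 0.003, "wz": -0.006, "fingers": -1},
  {"x": -0.003, "y": 0.003, "z": 0.025, "wx": 0, "wy": 0, "wz": 0, "fingers": -1},
  {"x": 0, "y": 0, "z": 0, "wx": 0, "wy": 0, "wz": 0, "fingers": -1},
])

```text
clock: 4.32
tool_pos: [0.417, 0.0335, 0.1081]
eef_rot: [-0.692, 0.722, -0.001, 0.004]
contact_force: [-0.1, -0.5, 0.1]
opening: 0.003
```

```bash
python3 -c "
from h import *
print(np.round(get_state()['q'],3))
rows((-.126,.054,.045),yaw=A-np.pi/2)"
```

```text
[-0.162  0.705 -0.042  2.295  0.181  0.137 -1.987]
t 4.33 dock [-0.1247  0.052 ] z 0.1081 yaw -92.45 tilt [0.007 0.004] F [-0.1 -0.5  0.1] open 0.0
base dist [0.417]
xyz [-0.0011  0.0011  0.0394] w [-0.0022  0.0014 -0.    ]
xyz [-0.0013  0.0008  0.0394] w [0. 0. 0.]
--
```

Upright, q6 would pass its lower limit before z = 0.045. A small sideways tilt swings q5 past the wrist singularity, but q7 needs room for that. So I'll rise and turn the jaws half a turn (yaw A+90).

>>> apply_moves([
  {"x": 0, "y": 0, "z": -0.06, "wx": 0, "wy": 0, "wz": 0, "fingers": -1},
  {"x": 0, "y": 0, "z": 0, "wx": 0, "wy": 0, "wz": -0.058, "fingers": -1},
  {"x": 0, "y": 0, "z": 0, "wx": 0, "wy": 0, "wz": -0.058, "fingers": -1},
  {"x": 0, "y": 0, "z": 0, "wx": 0, "wy": 0, "wz": -0.058, "fingers": -1},
  {"x": 0, "y": 0, "z": 0, "wx": 0, "wy": 0, "wz": -0.058, "fingers": -1},
  {"x": 0, "y": 0, "z": 0, "wx": 0, "wy": 0, "wz": -0.058, "fingers": -1},
  {"x": 0, "y": 0, "z": 0, "wx": 0, "wy": 0, "wz": -0.058, "fingers": -1},
  {"x": 0, "y": 0, "z": 0, "wx": 0, "wy": 0, "wz": -0.058, "fingers": -1},
])

```text
clock: 5.32
tool_pos: [0.4204, 0.0275, 0.1674]
eef_rot: [0.989, -0.15, 0.011, -0.003]
contact_force: [-0.3, 0.2, -0.8]
opening: 0.006
```

>>> apply_moves([
  {"x": 0, "y": 0, "z": 0, "wx": 0, "wy": 0, "wz": -0.058, "fingers": -1},
  {"x": 0, "y": 0, "z": 0, "wx": 0, "wy": 0, "wz": -0.058, "fingers": -1},
  {"x": 0, "y": 0, "z": 0, "wx": 0, "wy": 0, "wz": -0.058, "fingers": -1},
  {"x": 0, "y": 0, "z": 0, "wx": 0, "wy": 0, "wz": -0.058, "fingers": -1},
  {"x": 0, "y": 0, "z": 0, "wx": 0, "wy": 0, "wz": -0.058, "fingers": -1},
  {"x": 0, "y": 0, "z": 0, "wx": 0, "wy": 0, "wz": -0.058, "fingers": -1},
  {"x": 0, "y": 0, "z": 0, "wx": 0, "wy": 0, "wz": -0.058, "fingers": -1},
  {"x": 0, "y": 0, "z": 0, "wx": 0, "wy": 0, "wz": -0.058, "fingers": -1},
])

```text
clock: 6.32
tool_pos: [0.4236, 0.018, 0.1781]
eef_rot: [0.826, 0.564, 0.014, 0.016]
contact_force: [-0.5, -0.5, 0.8]
opening: 0.001
```

```bash
python3 -c "
from h import *
print(np.round(get_state()['q'],3))
rows((-.122,.054,.1),yaw=A+np.pi/2)"
```

```text
[ 3.820e-01  6.640e-01 -8.700e-01  2.227e+00  9.580e-01  6.450e-01
 -1.000e-03]
t 6.33 dock [-0.1174  0.0368] z 0.1781 yaw 68.69 tilt [ 0.041 -0.01 ] F [-0.5 -0.5  0.8] open 0.0
base dist [0.421]
xyz [ 0.009  -0.0082  0.0486] w [ 0.0072  0.0003 -0.0562]
xyz [ 0.0102 -0.0054  0.0487] w [ 0.0062  0.0003 -0.0486]
--
```

The elbow has swung (q3 -0.87), leaving q6 at 0.645, so there is good margin now. Finishing the turn and descending.

>>> apply_moves([
  {"x": 0.009, "y": -0.004, "z": 0.015, "wx": 0.007, "wy": 0, "wz": -0.056, "fingers": -1},
  {"x": 0.009, "y": 0, "z": 0.02, "wx": 0.006, "wy": 0, "wz": -0.049, "fingers": -1},
  {"x": 0.004, "y": 0, "z": 0.02, "wx": 0, "wy": 0, "wz": 0, "fingers": -1},
  {"x": 0, "y": 0, "z": 0, "wx": 0, "wy": 0, "wz": 0, "fingers": -1},
])

```text
clock: 6.82
tool_pos: [0.4276, 0.0307, 0.1378]
eef_rot: [0.718, 0.696, -0.0, 0.006]
contact_force: [0.0, 0.1, -0.4]
opening: 0.005
```

```bash
python3 -c "
from h import *
print(np.round(get_state()['q'],3))
rows((-.126,.054,.1),(-.126,.054,.045),yaw=A+np.pi/2)"
```

```text
[ 0.351  0.778 -0.889  2.22   1.082  0.679  0.199]
t 6.83 dock [-0.1139  0.0496] z 0.1378 yaw 88.15 tilt [ 0.008 -0.009] F [ 0.   0.1 -0.4] open 0.0
base dist [0.417, 0.417]
xyz [ 0.006  -0.0154  0.047 ] w [0.0026 0.0029 0.0033]
--
xyz [-0.     -0.      0.0688] w [ 0. -0.  0.]
--
```

>>> apply_moves([
  {"x": 0.005, "y": -0.018, "z": 0.01, "wx": 0.003, "wy": 0.003, "wz": 0.003, "fingers": -1},
  {"x": 0, "y": 0, "z": 0.04, "wx": 0, "wy": 0, "wz": 0, "fingers": -1},
  {"x": 0, "y": 0, "z": 0, "wx": 0, "wy": 0, "wz": 0, "fingers": -1},
])

```text
clock: 7.2
tool_pos: [0.4156, 0.0326, 0.1007]
eef_rot: [0.723, 0.691, 0.001, 0.003]
contact_force: [-0.2, 0.5, -0.1]
opening: 0.005
```

```bash
python3 -c "
from h import *
print(np.round(get_state()['q'],3))
rows((-.127,.054,.043),yaw=A+np.pi/2)"
```

```text
[ 0.293  0.832 -0.806  2.279  1.258  0.6    0.013]
t 7.2 dock [-0.126  0.051] z 0.1007 yaw 87.47 tilt [ 0.006 -0.003] F [-0.2  0.5 -0.1] open 0.0
base dist [0.416]
xyz [ 0.0039 -0.0017  0.0721] w [ 0.0019  0.0009 -0.0005]
--
```

>>> apply_moves([
  {"x": 0.002, "y": -0.002, "z": 0.038, "wx": 0.002, "wy": 0.001, "wz": 0, "fingers": -1},
  {"x": 0.002, "y": 0, "z": 0.034, "wx": 0, "wy": 0, "wz": 0, "fingers": -1},
  {"x": 0, "y": 0, "z": 0, "wx": 0, "wy": 0, "wz": 0, "fingers": -1},
])

```text
clock: 7.58
tool_pos: [0.4185, 0.0346, 0.0467]
eef_rot: [0.723, 0.691, 0.003, 0.004]
contact_force: [0.3, 0.6, 0.3]
opening: 0.007
```

```bash
python3 -c "
from h import *
print(np.round(get_state()['q'],3))
rows((-.070,.054,.043),yaw=A+np.pi/2)
p,d,w=cloud('scene');cv2.imwrite('pics/sc2.png',cv2.resize(p[130:320,180:440],None,fx=3,fy=3)[:,:,::-1])"
```

```text
[ 0.242  0.945 -0.731  2.295  1.515  0.576 -0.215]
t 7.58 dock [-0.1231  0.0532] z 0.0467 yaw 87.36 tilt [ 0.009 -0.002] F [0.3 0.6 0.3] open 0.01
base dist [0.473]
xyz [0.0012 0.0664 0.0053] w [ 0.003   0.0004 -0.0011]
--
```

View pics/sc2.png

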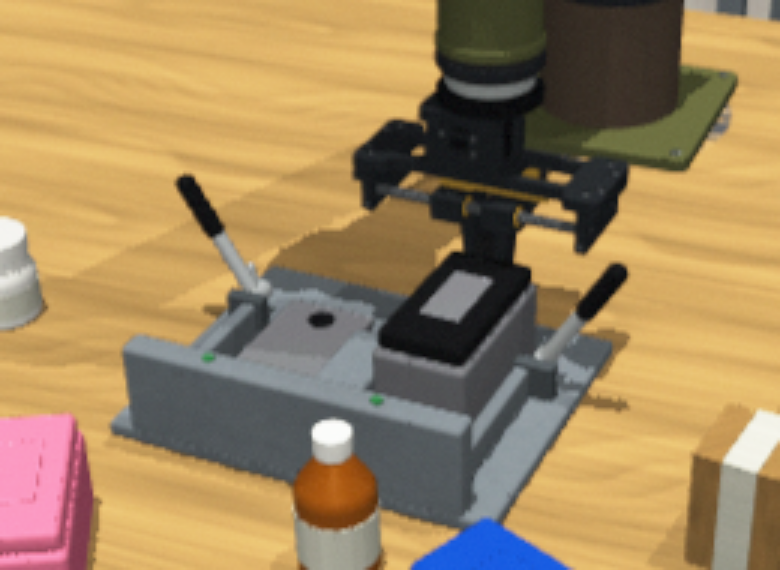

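The hand stands upright in front of the battery (crop px 490,240), low, with its outer block (600,220) close to but clear of the left lever. I'll shift a few mm to -y and push.

>>> apply_moves([
  {"x": -0.005, "y": 0.004, "z": 0.003, "wx": 0.003, "wy": 0, "wz": -0.001, "fingers": -1},
  {"x": 0, "y": 0.012, "z": 0, "wx": 0, "wy": 0, "wz": 0, "fingers": -1},
  {"x": 0, "y": 0.012, "z": 0, "wx": 0, "wy": 0, "wz": 0, "fingers": -1},
  {"x": 0, "y": 0.012, "z": 0, "wx": 0, "wy": 0, "wz": 0, "fingers": -1},
])

```text
clock: 8.12
tool_pos: [0.4502, 0.0279, 0.0522]
eef_rot: [0.722, 0.692, 0.0, 0.002]
contact_force: [-1.1, 0.1, -1.7]
opening: 0.0
```

```bash
python3 -c "
from h import *
rows((-.070,.049,.044),yaw=A+np.pi/2)"
```

```text
t 8.12 dock [-0.0913  0.0478] z 0.0522 yaw 87.59 tilt [ 0.003 -0.002] F [-1.1  0.1 -1.7] open 0.0
base dist [0.472]
xyz [0.0015 0.0266 0.0103] w [0.0008 0.0007 0.0002]
--
```

>>> apply_moves([
  {"x": 0, "y": 0.005, "z": 0.009, "wx": 0.001, "wy": 0, "wz": 0, "fingers": -1},
  {"x": 0, "y": 0.01, "z": 0.004, "wx": 0, "wy": 0, "wz": 0, "fingers": -1},
  {"x": 0, "y": 0.006, "z": 0.002, "wx": 0, "wy": 0, "wz": 0, "fingers": -1},
])

```text
clock: 8.5
tool_pos: [0.4636, 0.0269, 0.0434]
eef_rot: [0.721, 0.693, -0.002, -0.001]
contact_force: [-5.3, 1.3, 2.9]
opening: 0.007
```

```bash
python3 -c "
from h import *
rows((-.068,.049,.044),yaw=A+np.pi/2)
p,d,w=cloud('top');z=w[...,2];v,u=np.mgrid[:480,:640]
m=(u>285)&(u<340)&(v>225)&(v<310)&(p.max(-1)<70)&(abs(z-.088)<.006)
q=(w[m][:,:2]-O)@D; print(m.sum(),np.percentile(q,[1,50,99],axis=0).round(4))
"
```

```text
t 8.5 dock [-0.0778  0.0474] z 0.0434 yaw 87.69 tilt [-0.004 -0.002] F [-5.3  1.3  2.9] open 0.01
base dist [0.474]
xyz [ 0.002   0.0122 -0.0008] w [-0.0012  0.0007  0.0008]
--
287 [[-0.0074  0.0335]
 [ 0.0424  0.0679]
 [ 0.0559  0.095 ]]
```

About 9-10 mm to go; finger geometry and the camera's far-edge reading agree.

>>> apply_moves([
  {"x": 0, "y": 0.005, "z": 0, "wx": 0, "wy": 0, "wz": 0, "fingers": -1},
  {"x": 0, "y": 0.005, "z": 0, "wx": 0, "wy": 0, "wz": 0, "fingers": -1},
  {"x": 0, "y": 0.003, "z": 0, "wx": 0, "wy": 0, "wz": 0, "fingers": -1},
])

```text
clock: 8.93
tool_pos: [0.4718, 0.0261, 0.0434]
eef_rot: [0.721, 0.693, -0.004, -0.002]
contact_force: [-11.8, 1.5, 4.7]
opening: 0.009
```

>>> apply_moves([
  {"x": 0, "y": 0.003, "z": 0, "wx": 0, "wy": 0, "wz": 0, "fingers": -1},
])

```text
clock: 9.05
tool_pos: [0.4716, 0.0262, 0.0433]
eef_rot: [0.721, 0.693, -0.006, -0.004]
contact_force: [-8.4, 0.2, 5.9]
opening: 0.005
```

```bash
python3 -c "
from h import *
rows((-.068,.049,.044),yaw=A+np.pi/2)
p,d,w=cloud('top');z=w[...,2];v,u=np.mgrid[:480,:640]
m=(u>285)&(u<340)&(v>225)&(v<310)&(p.max(-1)<70)&(abs(z-.088)<.006)
q=(w[m][:,:2]-O)@D; print(m.sum(),np.percentile(q,[1,50,99],axis=0).round(4))
"
```

```text
t 9.05 dock [-0.0697  0.047 ] z 0.0433 yaw 87.81 tilt [-0.013 -0.003] F [-8.4  0.2  5.9] open 0.01
base dist [0.474]
xyz [ 0.0025  0.0022 -0.0009] w [-0.0041  0.001   0.0014]
--
209 [[0.0035 0.0335]
 [0.0532 0.0704]
 [0.0634 0.0949]]
```

>>> apply_moves([
  {"x": 0, "y": 0.009, "z": 0, "wx": -0.004, "wy": 0, "wz": 0.001, "fingers": -1},
  {"x": 0, "y": 0.01, "z": 0, "wx": 0, "wy": 0, "wz": 0, "fingers": -1},
])

```text
clock: 9.35
tool_pos: [0.4717, 0.0261, 0.0434]
eef_rot: [0.719, 0.695, -0.01, -0.007]
contact_force: [-22.5, 0.7, 17.8]
opening: 0.004
```

```bash
python3 -c "
from h import *
rows((-.1,.049,.044),yaw=A+np.pi/2)"
```

```text
t 9.35 dock [-0.0697  0.0469] z 0.0434 yaw 88.05 tilt [-0.024 -0.005] F [-22.5   0.7  17.8] open 0.0
base dist [0.442]
xyz [ 0.0029 -0.0379  0.0001] w [-0.0075  0.0018  0.0027]
--
```

Hard stop at 22 N with no motion, so the battery is home. Backing off and rising.

>>> apply_moves([
  {"x": 0, "y": -0.02, "z": 0, "wx": 0, "wy": 0, "wz": 0, "fingers": -1},
  {"x": 0, "y": -0.03, "z": 0, "wx": -0.007, "wy": 0.002, "wz": 0.003, "fingers": -1},
  {"x": 0, "y": 0, "z": -0.07, "wx": 0, "wy": 0, "wz": 0, "fingers": -1},
  {"x": 0, "y": 0, "z": -0.07, "wx": 0, "wy": 0, "wz": 0, "fingers": -1},
  {"x": 0.03, "y": 0, "z": -0.05, "wx": 0, "wy": 0, "wz": 0, "fingers": -1},
  {"x": 0.07, "y": 0, "z": 0, "wx": 0, "wy": 0, "wz": 0, "fingers": -1},
  {"x": 0.07, "y": 0.02, "z": 0, "wx": 0, "wy": 0, "wz": 0, "fingers": -1},
])

```text
clock: 10.22
tool_pos: [0.4617, 0.1621, 0.2034]
eef_rot: [0.727, 0.687, 0.005, 0.003]
contact_force: [0.6, -0.1, -0.3]
opening: 0.007
```

```bash
python3 -c "
from h import *
rows((-.077,.215,.17),(-.077,.215,.09),yaw=A+np.pi/2)
p,d,w=cloud('top');z=w[...,2];v,u=np.mgrid[:480,:640]
m=(u>285)&(u<340)&(v>225)&(v<310)&(p.max(-1)<70)&(abs(z-.088)<.006)
q=(w[m][:,:2]-O)@D; print(m.sum(),np.percentile(q,[1,50,99],axis=0).round(4))
p,d,w=cloud('scene');cv2.imwrite('pics/sc3.png',cv2.resize(p[130:320,180:440],None,fx=3,fy=3)[:,:,::-1])"
```

```text
t 10.22 dock [-0.0855  0.1824] z 0.2034 yaw 86.79 tilt [0.012 0.002] F [ 0.6 -0.1 -0.3] open 0.01
base dist [0.51, 0.51]
xyz [0.0408 0.0096 0.042 ] w [ 0.0037 -0.0009 -0.0042]
--
xyz [0.   0.   0.05] w [-0.  0. -0.]
xyz [-0.    0.    0.05] w [ 0. -0. -0.]
--
364 [[0.0228 0.0335]
 [0.0455 0.063 ]
 [0.0632 0.0949]]
```

View pics/sc3.png

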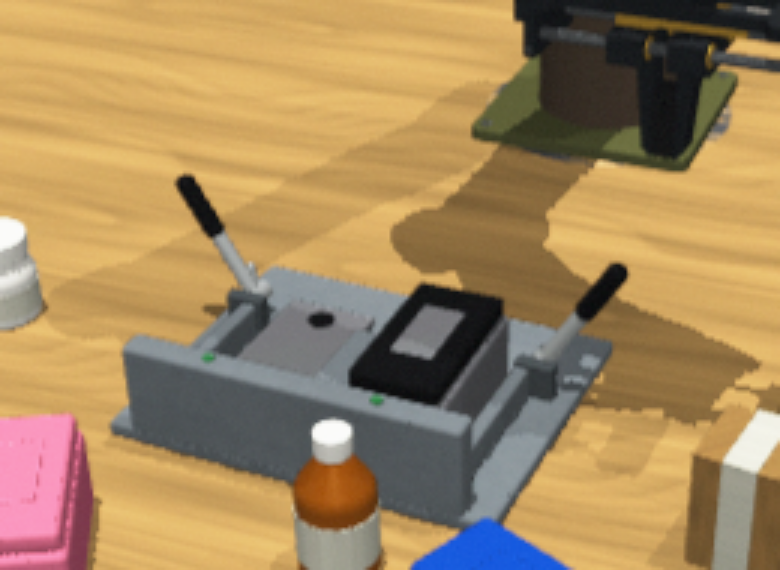

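The battery is against the far wall (crop px 430,340) with its top flat. The lever at (585,310) is still open and the hand is clear above. Next: down outside the lever.

>>> apply_moves([
  {"x": 0.042, "y": 0.009, "z": 0.02, "wx": 0.004, "wy": -0.001, "wz": -0.004, "fingers": -1},
  {"x": 0.002, "y": 0, "z": 0.05, "wx": 0, "wy": 0, "wz": 0, "fingers": -1},
  {"x": 0, "y": 0, "z": 0.05, "wx": 0, "wy": 0, "wz": 0, "fingers": -1},
  {"x": 0, "y": 0, "z": 0.02, "wx": 0, "wy": 0, "wz": 0, "fingers": -1},
])

```text
clock: 10.82
tool_pos: [0.4795, 0.2082, 0.0925]
eef_rot: [0.72, 0.694, 0.009, -0.0]
contact_force: [0.9, 0.3, 0.5]
opening: 0.003
```

```bash
python3 -c "
from h import *
rows((-.077,.16,.09),(-.077,.106,.09),yaw=A+np.pi/2)"
```

```text
t 10.82 dock [-0.0697  0.2292] z 0.0925 yaw 87.87 tilt [0.013 0.014] F [0.9 0.3 0.5] open 0.0
base dist [0.489, 0.475]
xyz [-0.0432 -0.0048  0.0009] w [ 0.004  -0.0045  0.0017]
xyz [-0.0432 -0.0046  0.0015] w [ 0. -0. -0.]
--
xyz [-0.0675  0.     -0.    ] w [-0.  0. -0.]
--
```

>>> apply_moves([
  {"x": -0.02, "y": -0.01, "z": 0.001, "wx": 0.004, "wy": -0.004, "wz": 0.002, "fingers": -1},
  {"x": -0.025, "y": 0, "z": 0, "wx": 0, "wy": 0, "wz": 0, "fingers": -1},
  {"x": -0.025, "y": 0, "z": 0, "wx": 0, "wy": 0, "wz": 0, "fingers": -1},
])

```text
clock: 11.2
tool_pos: [0.4704, 0.1519, 0.0926]
eef_rot: [0.722, 0.692, 0.003, -0.001]
contact_force: [1.1, 3.4, 3.0]
opening: -0.0
```

```bash
python3 -c "
from h import *
rows((-.077,.106,.09),yaw=A+np.pi/2)"
```

```text
t 11.2 dock [-0.0763  0.1726] z 0.0926 yaw 87.59 tilt [0.003 0.006] F [1.1 3.4 3. ] open -0.0
base dist [0.475]
xyz [-0.0416 -0.0005  0.0014] w [ 0.0008 -0.0018  0.0002]
xyz [-0.0416 -0.0004  0.0016] w [-0.  0.  0.]
--
```

Contact at 3.4 N, as expected. Pushing over.

>>> apply_moves([
  {"x": -0.03, "y": 0, "z": 0.001, "wx": 0, "wy": -0.002, "wz": 0, "fingers": -1},
  {"x": -0.03, "y": 0, "z": 0.001, "wx": 0, "wy": 0, "wz": 0, "fingers": -1},
  {"x": -0.022, "y": 0, "z": 0, "wx": 0, "wy": 0, "wz": 0, "fingers": -1},
  {"x": 0, "y": 0, "z": 0, "wx": 0, "wy": 0, "wz": 0, "fingers": -1},
])

```text
clock: 11.7
tool_pos: [0.4686, 0.0752, 0.094]
eef_rot: [0.725, 0.689, 0.001, 0.005]
contact_force: [0.1, 1.3, 0.2]
opening: 0.002
```

```bash
python3 -c "
from h import *
rows((-.077,.2,.15),yaw=A+np.pi/2)
p,d,w=cloud('scene');cv2.imwrite('pics/sc4.png',cv2.resize(p[130:320,180:440],None,fx=3,fy=3)[:,:,::-1])"
```

```text
t 11.7 dock [-0.0748  0.0959] z 0.094 yaw 87.09 tilt [ 0.007 -0.006] F [0.1 1.3 0.2] open 0.0
base dist [0.504]
xyz [ 0.0648 -0.0016 -0.0354] w [ 0.0024  0.0017 -0.0026]
xyz [ 0.065  -0.0014 -0.035 ] w [-0.  0.  0.]
--
```

View pics/sc4.png

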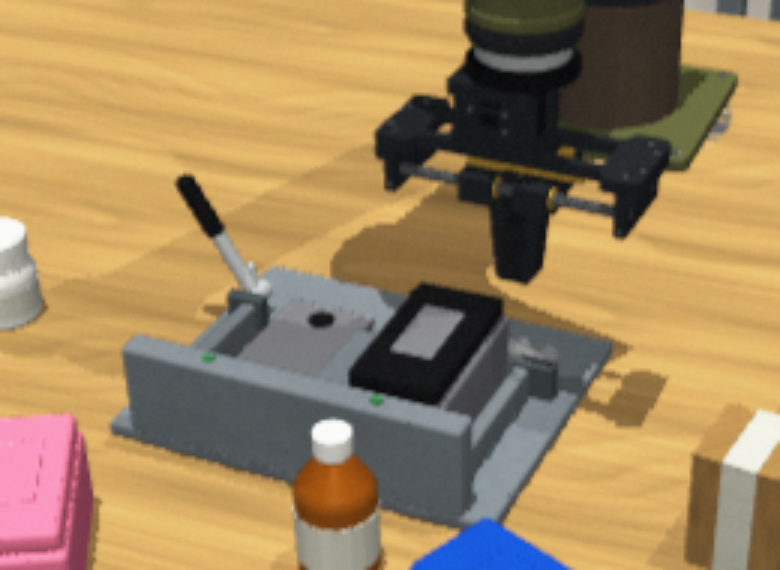

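The lever has gone over behind the battery; only its root shows at (530,350). The other lever is still open. I'll rise, move aside and verify from the top.

>>> apply_moves([
  {"x": 0, "y": 0, "z": -0.07, "wx": 0, "wy": 0, "wz": 0, "fingers": -1},
  {"x": 0, "y": 0, "z": -0.07, "wx": 0, "wy": 0, "wz": 0, "fingers": -1},
  {"x": 0.06, "y": 0, "z": -0.04, "wx": 0, "wy": 0, "wz": 0, "fingers": -1},
  {"x": 0.07, "y": 0, "z": -0.02, "wx": 0, "wy": 0, "wz": 0, "fingers": -1},
  {"x": 0.07, "y": 0, "z": 0, "wx": 0, "wy": 0, "wz": 0, "fingers": -1},
  {"x": 0.07, "y": 0, "z": 0, "wx": 0, "wy": 0, "wz": 0, "fingers": -1},
  {"x": 0.07, "y": 0, "z": 0, "wx": 0, "wy": 0, "wz": 0, "fingers": -1},
  {"x": 0, "y": 0, "z": 0, "wx": 0, "wy": 0, "wz": 0, "fingers": -1},
])

```text
clock: 12.75
tool_pos: [0.4808, 0.3597, 0.2614]
eef_rot: [0.725, 0.689, 0.004, 0.003]
contact_force: [-0.5, 0.1, 0.2]
opening: 0.006
```

```bash
python3 -c "
from h import *
st()
p,d,w=cloud('top');z=w[...,2];v,u=np.mgrid[:480,:640]
m=(u>285)&(u<340)&(v>225)&(v<310)&(p.max(-1)<70)&(abs(z-.088)<.006)
q=(w[m][:,:2]-O)@D; print('bat',m.sum(),np.percentile(q,[1,50,99],axis=0).round(4))
g=w.copy(); g[...,:2]=(w[...,:2]-O)@D
m=(abs(g[...,0]+.071)<.012)&(g[...,1]>0)&(g[...,1]<.12)&(z>.025)&(z<.08)
for lo in np.arange(.01,.12,.02):
  k=m&(abs(g[...,1]-lo)<.01); print(round(lo,2),k.sum(),np.round(np.median(g[k],0),3))
cv2.imwrite('pics/top2.png',cv2.resize(p[150:340,190:490],None,fx=2.5,fy=2.5)[:,:,::-1])"
```

```text
t 12.75 dock [-0.0748  0.3806] z 0.2614 yaw 87.14 tilt [0.01  0.002] F [-0.5  0.1  0.2] open 0.01
bat 447 [[-0.0037  0.0313]
 [ 0.0425  0.0557]
 [ 0.0634  0.0949]]
0.01 0 [nan nan nan]
0.03 0 [nan nan nan]
0.05 0 [nan nan nan]
0.07 0 [nan nan nan]
0.09 0 [nan nan nan]
0.11 0 [nan nan nan]
  return _methods._mean(a, axis=axis, dtype=dtype,
  ret = um.true_divide(
```

View pics/top2.png

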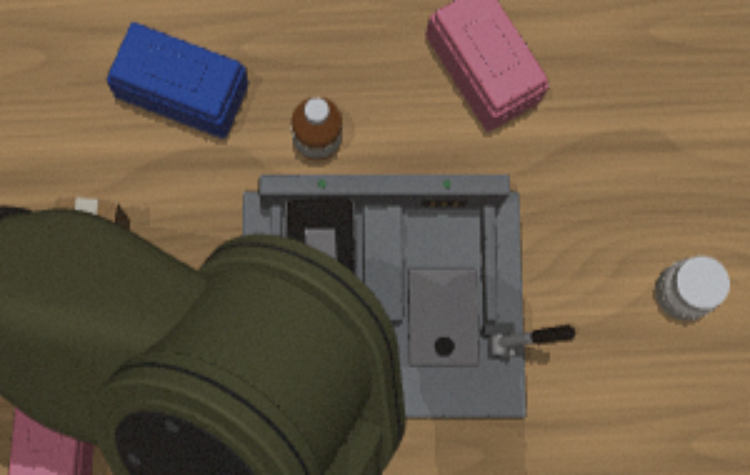

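The arm's elbow hides the lever. The rest of the dock, bottle and jar look undisturbed. I'll move to the right side, high up, to check.

>>> apply_moves([
  {"x": -0.07, "y": 0, "z": -0.02, "wx": 0, "wy": 0, "wz": 0, "fingers": -1},
  {"x": -0.075, "y": 0, "z": 0, "wx": 0, "wy": 0, "wz": 0, "fingers": -1},
  {"x": -0.075, "y": 0, "z": 0, "wx": 0, "wy": 0, "wz": 0, "fingers": -1},
  {"x": -0.075, "y": 0, "z": 0, "wx": 0, "wy": 0, "wz": 0, "fingers": -1},
  {"x": -0.075, "y": 0, "z": 0, "wx": 0, "wy": 0, "wz": 0, "fingers": -1},
  {"x": -0.075, "y": 0, "z": 0, "wx": 0, "wy": 0, "wz": 0, "fingers": -1},
  {"x": -0.075, "y": 0, "z": 0, "wx": 0, "wy": 0, "wz": 0, "fingers": -1},
  {"x": -0.075, "y": 0, "z": 0, "wx": 0, "wy": 0, "wz": 0, "fingers": -1},
])

```text
clock: 13.8
tool_pos: [0.4504, -0.1341, 0.2788]
eef_rot: [0.727, 0.687, -0.0, 0.007]
contact_force: [1.1, -0.3, -0.4]
opening: 0.002
```

>>> apply_moves([
  {"x": -0.075, "y": 0, "z": 0, "wx": 0, "wy": 0, "wz": 0, "fingers": -1},
  {"x": -0.075, "y": 0, "z": 0, "wx": 0, "wy": 0, "wz": 0, "fingers": -1},
  {"x": -0.075, "y": -0.02, "z": 0, "wx": 0, "wy": 0, "wz": 0.03, "fingers": -1},
  {"x": -0.075, "y": -0.02, "z": 0, "wx": 0, "wy": 0, "wz": 0.03, "fingers": -1},
  {"x": -0.06, "y": -0.02, "z": 0, "wx": 0, "wy": 0, "wz": 0.03, "fingers": -1},
  {"x": 0, "y": 0, "z": 0, "wx": 0, "wy": 0, "wz": 0, "fingers": -1},
])

```text
clock: 14.55
tool_pos: [0.3569, -0.4241, 0.281]
eef_rot: [0.825, 0.565, -0.004, 0.007]
contact_force: [0.6, 0.0, -0.2]
opening: 0.003
```

```bash
python3 -c "
from h import *
st()
p,d,w=cloud('top');z=w[...,2];v,u=np.mgrid[:480,:640]
g=w.copy(); g[...,:2]=(w[...,:2]-O)@D
m=(abs(g[...,0])<.09)&(abs(g[...,1]-.062)<.04)&(abs(z-.088)<.006); q=g[m]; print('bat',m.sum(),np.percentile(q,[1,50,99],axis=0).round(4))
m=(abs(g[...,0]+.071)<.012)&(z>.025)&(z<.08)
for lo in np.arange(.01,.12,.02):
  k=m&(abs(g[...,1]-lo)<.01)
  if k.any(): print(round(lo,2),k.sum(),np.round(np.median(g[k],0),3))
for n,a in (('bottle',(300,335,185,215)),('carton',(205,245,225,262)),('jar',(450,485,250,282))):
    m=(u>a[0])&(u<a[1])&(v>a[2])&(v<a[3])&(z>.06); print(n,np.round(np.nanmedian(w[m],0),3))
cv2.imwrite('pics/top3.png',cv2.resize(p[150:340,190:490],None,fx=2.5,fy=2.5)[:,:,::-1])"
```

```text
t 14.55 dock [-0.1651 -0.4077] z 0.281 yaw 68.79 tilt [ 0.002 -0.017] F [ 0.6  0.  -0.2] open 0.0
bat 1335 [[-0.0557  0.0313  0.0823]
 [ 0.0054  0.063   0.0879]
 [ 0.084   0.0949  0.0932]]
0.01 12 [-0.072  0.018  0.067]
0.03 58 [-0.07   0.031  0.065]
0.05 66 [-0.068  0.049  0.06 ]
0.07 65 [-0.067  0.07   0.051]
0.09 61 [-0.068  0.088  0.046]
0.11 71 [-0.07   0.11   0.038]
bottle [0.685 0.038 0.078]
carton [0.584 0.268 0.086]
jar [ 0.509 -0.334  0.071]
```

View pics/top3.png

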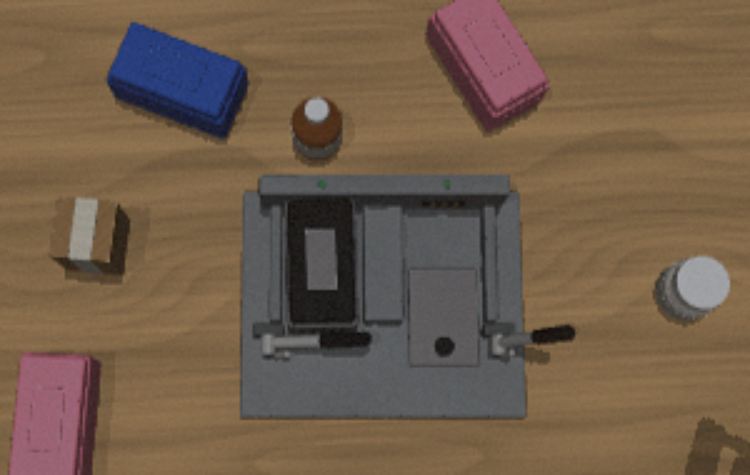

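The lever (crop px 265-370, 340) lies across the front of the battery. Its slope is about 17.5°, against 18.4° for a fully locked lever. Handing in.

```bash
python3 -c "
from h import *
finish_job()"
```

```text
the job is handed in; nothing more can be done
```

The battery is pushed home in the left bay and its lever is locked across the front. I handed the job in at about 14.6 s on the robot's clock; no verdict is reported.

**What I did:** My first approach ran into a wrist limit close to the base, so I turned the gripper and came down again. I then pushed the battery in with closed fingertips until it stopped dead at 22 N against the wall. After that I pushed the left lever over from outside and moved the arm well away.

**Last checks, from the final top view:**
- **Battery:** its far top edge reads dock x = 0.063. That is consistent with the centre being at about 0.005, allowing for a top edge that reads about 4 mm short. Its top is at z = 0.088, so it is standing flat.
- **Left lever:** it slopes about 17.5°, against 18.4° when fully locked.
- **Right lever:** still open.
- **Bottle, carton and jar:** within 1 mm of where they started.
- **Robot:** clear of everything, with contact force under 1 N.

No final check failed. One earlier top view could not show the lever because the arm hid it, so I moved aside and looked again.

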